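# Open the yellow dust inlet to its next stop

### The arm

A 6-joint arm with a two-finger parallel gripper is mounted at the origin on the work surface. World frame = base frame: x ahead of the robot, y to its left, z up, the work surface at z = 0. Lengths are in m, angles in rad, forces in N, time in s.
With the tool pointing down it reaches from about 0.225 to 0.725 m from the base axis. Payload 3.1 kg.
Tool frame: the origin (TCP) lies on the centre line of the jaws, within the pads' length; the fingertips stand 17 mm ahead of it and the grasp point (between the pads) lies 2 mm behind it; z points along the fingers, x is the direction in which the jaws open and shut, and the axes are right-handed (so a half turn about z gives the same grasp; the last joint's range is limited). The gripper opens to 85 mm and grips with 20 to 120 N. Pads are 22 mm wide; open, the fingers measure 114 mm over their backs; the gripper's body (76 mm by 85 mm) begins 54 mm behind the grasp point. The pads swing forward as they close: fully open they stand 13 mm farther back than shut.
Start: joints at [1.115, 0.048, 0.099, 1.622, 0, 1.443], TCP at [0.169, 0.497, 0.248] pointing down, gripper open.
Joint ranges: [-2.91, 2.91], [-0.99, 1.94], [-1.21, 1.42], [-2.12, 2.29], [-1.49, 1.47], [-3.14, 3.14]. Speed limits (rad/s): [2.79, 2.79, 3.14, 3.14, 3.14, 3.14].

### API

Orientations are given as a rotation vector (axis times angle).
In Python, from bench import * gives the robot as it stands.
- The arm moves only by the shell command python3 -m jog 'ROWS' [FORCE]. ROWS is JSON, one flat list of numbers, 7 for each row, row after row: the shift along the world's x, y, z in m, then the turn, a rotation vector about the world's x, y, z in degrees, then the opening, from -1 (shut) to 1 (fully open), so that 0 is half open. A call has 1 to 12 rows; each row shifts and turns the commanded pose from where the row before left it; what a row does not reach is not made up. A row lasts 1/12 s, in which the tool goes at most 41.7 mm and 7.16 degrees, less where a joint would pass 70% of its speed; a pose out of reach is approached as far as the arm can. A call is refused whole if a number of a shift passes 0.0417 or a number of a turn 7.16, either way. A call with a gripper value outside its range is refused whole. The fingers move at their own pace and stop on an object; FORCE is the grip in N (left out, the last holds). Time passes only in rows, so rows that do not move let the fingers close. It gives the time, the measured TCP pose, the force and the opening at its end, in the units of the state.
- state(): the state, without advancing time (a new reading comes with each control period).
- snapshot(name): name is "scene" or "side" or "wrist"; returns the picture (384x512x3 uint8, blue, green, red); there is no depth.
- calibration(name): a dict with "fx", "fy", "cx", "cy" (pixels), "R" (3x3) and "t" (3): a world point X has camera coordinates R X + t; the wrist camera has in their place "hand_eye" (4x4, takes a point from camera to tool coordinates, whose origin is the TCP and whose axes are the tool frame's). Camera axes: x right, y down, z forward; pixel columns grow to the right and rows downward; lengths in m; the calibration is good to about 2 mm. A picture is of the moment at which its call begins: read the wrist's pose just before it. calibration takes no time and is no camera call.
- sign_off(): hands the job in, once; it reports no verdict.
Trained networks look in the newest picture that a camera, given by its name, has taken for a name from the list of things; names that differ only in an ending like _2 or _b are one class to them, and where a whole thing is asked for, a point or a joint stands for the part that bears it (a point fixed in the world has none). Each returns a list of dicts, best first, with "p" (0 to 1); they miss things now and then, are a little off and sometimes report something else, mostly with a low value. They report only what shows in the picture. A call takes as long as a camera call. They do not tell look-alikes from the thing itself.
- spot_in(camera, label): "location" ([row, column] as shares, 0 to 1, of the picture: columns of its width, rows of its height, amid what is visible of it).
- place_of(camera, label): "location" ([row, column] as shares, 0 to 1, of the picture: columns of its width, rows of its height: a listed point, or the origin of a listed thing).
The state is a dict: "clock": time; "qpos": joint angles; "dq": joint speeds; "tau": joint torques, N m; "tcp_pos": TCP position; "eef_rot": TCP orientation; "wrist_force": force on the tool from outside, world axes, zero at the start; "wrist_torque": the same for the moment, N m; "finger_gap": opening from 0.0 (shut) to 1.0 (fully open).
Only numpy, scipy, OpenCV 4.12 (cv2) and the standard library are available. Lean on these libraries where they do the work, as an engineer would, in place of code of your own. Each camera call takes 0.05 s, during which the arm holds its last target. There are 200 camera calls.

### The job

Sanding is about to start on the carving bench: open the dust inlet with the yellow handle halfway. Slide its shutter out by one stop, from closed until it clicks into the middle stop, not on to the fully open one, and leave the blue and red inlets as they are.

Things in the scene. Friction and masses are not known exactly. Their poses are not given: they have to be found in the camera images.
- yellow_grip (a point): grip centre of the yellow handle, an upright block 14 mm thick (x), 36 mm wide (y), top 18.5 mm above this point, on the end of a steel shutter. 54 mm above the bench; moves with the shutter. z up, x level from handle to port: it opens along -x. Inlet: square box 104 mm wide, 26 mm high, fixed; when closed its near edge is 18 mm and the port's centre 70 mm from here along +x
- yellow_gate (a joint): how far the yellow shutter is slid out (m): 0 closed, 0.035 middle stop (half open), 0.070 fully open, end of travel. Starts closed. At each the shutter sits in a sprung click stop: about 6 N frees it; let go within some 12 mm of a stop, it is pulled in
- blue_gate (a joint): how far the shutter of a like inlet with a blue handle is slid out, same stops; starts closed. The three inlets stand side by side in changing order, handles towards the robot
- red_gate (a joint): how far the shutter of a like inlet with a red handle is slid out, same stops; starts fully open (0.070), its handle standing farther out than the others
Things that resemble listed ones, but are neither listed nor needed, are in the scene too. Leave any green, pink or purple look-alike of the part that bears blue_gate alone.

How it is judged:
At the end, for the whole second after the job is handed in: the yellow shutter rests in its middle stop, slid out 35 mm within 10 mm; the blue shutter is still closed and the red one still fully open, each within 10 mm (value of joint yellow_gate between 0.025 and 0.045 m and velocity of joint yellow_gate between -0.02 and 0.02 m/s and value of joint blue_gate below 0.01 m and value of joint red_gate above 0.06 m); the robot touches nothing.
It fails at once if the yellow shutter is slid on past the middle stop towards fully open (beyond 57 mm) (value of joint yellow_gate above 0.057 m).
It fails at once if the blue shutter is slid out of its closed stop (by more than 15 mm) (value of joint blue_gate above 0.015 m).
It fails at once if the red shutter is slid out of its open stop (by more than 15 mm) (value of joint red_gate below 0.055 m).
It also fails if it takes over 29 s, if anything falls off the work surface, if the arm or the gripper's body presses on something with over 40 N, if the wrist force passes 120 N, or if a joint passes its speed limit or range.

## Working session

There is one attempt and no reset: what is moved stays moved. The work goes in short steps, Python scripts to look and compute and a shell command to move; the robot and the scene stay as the last step left them, time stands still between calls to the robot, and variables do not carry over. Pictures are saved under pics/ and viewed, about 8 in all and at most 12, crops included, and the job is handed in when it is done.

```bash
mkdir -p pics; cat > h.py <<'E'
from bench import *
import numpy as np, cv2
from scipy.spatial.transform import Rotation as Rn
def ray(name,loc,st=None):
    c=calibration(name); u=loc[1]*512; v=loc[0]*384
    d=np.array([(u-c["cx"])/c["fx"],(v-c["cy"])/c["fy"],1])
    if "R" in c:
        R=np.array(c["R"]);t=np.array(c["t"]); return -R.T@t,R.T@d
    H=np.array(c["hand_eye"]);R=Rn.from_rotvec(st["eef_rot"]).as_matrix()
    return R@H[:3,3]+st["tcp_pos"],R@H[:3,:3]@d
def atz(o,d,z): return o+d*(z-o[2])/d[2]
E
python3 - <<'E'
from h import *
s=state();print(s)
for n in("scene","side"):
    im=snapshot(n);cv2.imwrite(f"pics/{n}0.png",im)
    for l in("yellow_grip","blue_gate","red_gate"):
        for r in place_of(n,l)[:2]: print(n,l,r,atz(*ray(n,r["location"]),.054))
a=cv2.imread("pics/scene0.png");b=cv2.imread("pics/side0.png")
cv2.imwrite("pics/both.png",cv2.resize(np.vstack([a,b]),None,fx=.78,fy=.78))
E
```

```text
{'clock': 0.0, 'qpos': array([1.11519355e+00, 4.87148226e-02, 9.75448082e-02, 1.62199999e+00,
       2.92463224e-05, 1.44296766e+00]), 'dq': array([-0.00159594,  0.0009807 , -0.00096592,  0.00058743, -0.00103037,
       -0.00052669]), 'tau': array([ 2.09844176e-03, -3.38778913e+01,  3.20016932e+01,  2.03627214e-02,
        2.51243291e-04,  1.05467688e-06]), 'tcp_pos': array([0.16877331, 0.49651056, 0.24710922]), 'eef_rot': array([ 2.5532184 ,  1.82859642, -0.00330397]), 'wrist_force': array([ 0.26622896, -0.63623757,  0.16834078]), 'wrist_torque': array([ 0.01583594, -0.02286003, -0.0734654 ]), 'finger_gap': 0.9989141892595997}
scene yellow_grip {'location': [0.3966, 0.3506], 'p': 0.72} [ 0.49669559 -0.24392346  0.054     ]Traceback (most recent call last):
  File "<stdin>", line 6, in <module>
ValueError: it knows: yellow_grip
```

```bash
python3 - <<'E'
from h import *
R=[]
for n in("scene","side"):
    im=snapshot(n);cv2.imwrite(f"pics/{n}0.png",im)
    for r in place_of(n,"yellow_grip")[:3]: print(n,r,atz(*ray(n,r["location"]),.054))
    for l in("blue_gate","red_gate"):
        try:
            for r in spot_in(n,l)[:3]: print(n,l,r,atz(*ray(n,r["location"]),.054))
        except ValueError as e: print(e)
a=cv2.imread("pics/scene0.png");b=cv2.imread("pics/side0.png")
cv2.imwrite("pics/both.png",cv2.resize(np.vstack([a,b]),None,fx=.78,fy=.78))
E
```

```text
scene {'location': [0.401, 0.3516], 'p': 0.77} [ 0.50217747 -0.23902487  0.054     ]
scene blue_gate {'location': [0.5096, 0.808], 'p': 0.89} [0.40674588 0.35520087 0.054     ]
scene blue_gate {'location': [0.526, 0.4795], 'p': 0.75} [ 0.58971765 -0.00888724  0.054     ]
scene blue_gate {'location': [0.5734, 0.2174], 'p': 0.58} [ 0.75952292 -0.25913783  0.054     ]
scene red_gate {'location': [0.6367, 0.718], 'p': 0.82} [0.59642032 0.27844067 0.054     ]
side {'location': [0.5828, 0.6027], 'p': 0.64} [ 0.51969367 -0.2243374   0.054     ]
side blue_gate {'location': [0.5185, 0.7084], 'p': 0.75} [ 0.70849192 -0.28219127  0.054     ]
side blue_gate {'location': [0.418, 0.2992], 'p': 0.71} [0.37037308 0.32029169 0.054     ]
side blue_gate {'location': [0.4813, 0.5213], 'p': 0.62} [ 0.55185131 -0.03306261  0.054     ]
side red_gate {'location': [0.3844, 0.4049], 'p': 0.84} [0.541603   0.24311462 0.054     ]
```

View pics/both.png

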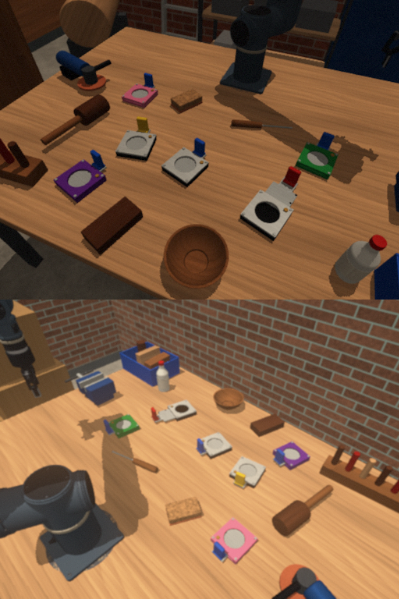

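```bash
python3 - <<'E'
from h import *
def tri(a,b):
    A=[];B=[]
    for o,d in(a,b):
        d=d/np.linalg.norm(d);P=np.eye(3)-np.outer(d,d);A.append(P);B.append(P@o)
    return np.linalg.solve(sum(A),sum(B))
g=tri(ray("scene",[.399,.351]),ray("side",[.5828,.6027]));print("grip",g)
for n,p in(("scene",(174,183)),("side",(317,219))): print(atz(*ray(n,[p[1]/384,p[0]/512]),.026))
a=cv2.imread("pics/scene0.png")[120:230,110:290];b=cv2.imread("pics/side0.png")[165:275,240:420]
cv2.imwrite("pics/crop.png",cv2.resize(np.vstack([a,b]),None,fx=2.7,fy=2.7,interpolation=cv2.INTER_CUBIC))
E
```

```text
grip [ 0.51146711 -0.23087199  0.06671513]
[ 0.5805333  -0.21379551  0.026     ]
[ 0.57120872 -0.21878223  0.026     ]
```

View pics/crop.png

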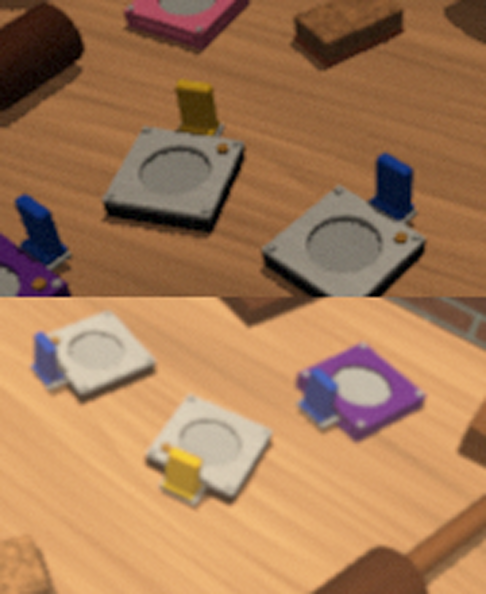

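```bash
python3 - <<'E'
from h import *
S=[(147,130),(243,150),(208,216),(107,203)];D=[(190,100),(270,141),(232,198),(149,152)]
for n,P,o in(("scene",S,(110,120)),("side",D,(240,165))):
    W=np.array([atz(*ray(n,[(y/2.7+o[1])/384,(x/2.7+o[0])/512]),.026)[:2] for x,y in P])
    print(n,W.round(4).tolist(),W.mean(0))
    for i in range(4):
        e=W[(i+1)%4]-W[i];print(np.linalg.norm(e).round(4),np.degrees(np.arctan2(e[1],e[0])).round(1))
for n,p in(("scene",[.414,.357]),("side",[.599,.601])):print(n,atz(*ray(n,p),.054))
E
```

```text
scene [[0.5424, -0.267], [0.5292, -0.1665], [0.6185, -0.1532], [0.6417, -0.2459]] [ 0.58294287 -0.20814885]
0.1014 97.5
0.0903 8.5
0.0956 -75.9
0.1015 -168.0
side [[0.6113, -0.1624], [0.6244, -0.2638], [0.5323, -0.28], [0.5195, -0.178]] [ 0.57186352 -0.22106309]
0.1022 -82.7
0.0935 -170.0
0.1028 97.1
0.0931 9.6
scene [ 0.51671865 -0.22184246  0.054     ]
side [ 0.50058205 -0.23639031  0.054     ]
```

```bash
python3 -m jog '[0.0166,-0.0361,0,0,0,-5.2,1, 0.0166,-0.0361,0,0,0,-5.2,1, 0.0166,-0.0361,0,0,0,-5.2,1, 0.0166,-0.0361,0,0,0,-5.2,1, 0.0166,-0.0361,0,0,0,-5.2,1, 0.0166,-0.0361,0,0,0,-5.2,1, 0.0166,-0.0361,0,0,0,-5.2,1, 0.0166,-0.0361,0,0,0,-5.2,1, 0.0166,-0.0361,0,0,0,-5.2,1, 0.0166,-0.0361,0,0,0,-5.2,1, 0.0166,-0.0361,0,0,0,-5.2,1, 0.0166,-0.0361,0,0,0,-5.2,1]' 40
python3 -m jog '[0.0166,-0.0361,0,0,0,0,1, 0.0166,-0.0361,0,0,0,0,1, 0.0166,-0.0361,0,0,0,0,1, 0.0166,-0.0361,0,0,0,0,1, 0.0166,-0.0361,0,0,0,0,1, 0.0166,-0.0361,0,0,0,0,1, 0.0166,-0.0361,0,0,0,0,1, 0.0166,-0.0361,0,0,0,0,1, 0,0,0,0,0,0,1, 0,0,0,0,0,0,1, 0,0,0,0,0,0,1]'
python3 - <<'E'
from h import *
s=state();print(s["clock"],s["tcp_pos"],s["eef_rot"],s["wrist_force"])
R=Rn.from_rotvec(s["eef_rot"]).as_matrix();print(R.round(3))
cv2.imwrite("pics/w1.png",snapshot("wrist"))
for r in place_of("wrist","yellow_grip")[:3]: print(r,atz(*ray("wrist",r["location"],s),.054))
E
```

```text
clock: 1.5
tcp_pos: [0.3687, 0.0619, 0.2487]
eef_rot: [-3.133, -0.234, -0.003]
wrist_force: [1.1, 0.6, 0.3]
finger_gap: 0.998
clock: 2.42
tcp_pos: [0.5008, -0.2248, 0.248]
eef_rot: [-3.131, -0.241, 0.001]
wrist_force: [0.1, -0.0, -0.2]
finger_gap: 1.001
2.4167 [ 0.50075767 -0.22479447  0.24797457] [-3.13120797e+00 -2.40650207e-01  1.45685096e-03] [ 0.07017323 -0.02394944 -0.17798649]
[[ 0.988  0.153 -0.001]
 [ 0.153 -0.988  0.001]
 [-0.001 -0.001 -1.   ]]
{'location': [0.4643, 0.5135], 'p': 0.96} [ 0.50788943 -0.2306624   0.054     ]
```

View pics/w1.png

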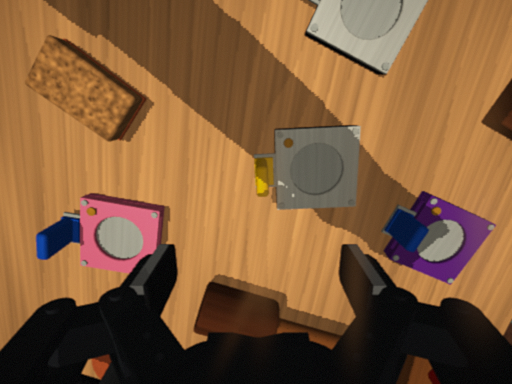

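```bash
python3 - <<'E'
from h import *
s=state()
W=np.array([atz(*ray("wrist",[y/384,x/512],s),.026)[:2] for x,y in [(275,129),(360,126),(355,207),(278,209)]])
print(W,W.mean(0))
for i in range(4):
    e=W[(i+1)%4]-W[i];print(np.linalg.norm(e).round(4),np.degrees(np.arctan2(e[1],e[0])).round(1))
for z in(.054,.0725):print(atz(*ray("wrist",[176/384,263/512],s),z))
E
```

```text
[[ 0.51465336 -0.17410205]
 [ 0.61595389 -0.15474119]
 [ 0.6370584  -0.25769179]
 [ 0.5365508  -0.27619651]] [ 0.57605411 -0.21568288]
0.1031 10.8
0.1051 -78.4
0.1022 -169.6
0.1044 102.1
[ 0.50797193 -0.22752792  0.054     ]
[ 0.50688525 -0.22287267  0.0725    ]
```

```bash
python3 -m jog '[0.0067,-0.0042,-0.03,0,0,2,1, 0,0,-0.032,0,0,0,1, 0,0,-0.032,0,0,0,1, 0,0,-0.032,0,0,0,1, 0,0,-0.03,0,0,0,1, 0,0,-0.02,0,0,0,1, 0,0,-0.016,0,0,0,1, 0,0,0,0,0,0,1, 0,0,0,0,0,0,1]'
python3 - <<'E'
from h import *
s=state();print(s["clock"],s["tcp_pos"])
cv2.imwrite("pics/w2.png",snapshot("wrist"))
for r in place_of("wrist","yellow_grip")[:3]: print(r,atz(*ray("wrist",r["location"],s),.054))
E
```

```text
clock: 3.27
tcp_pos: [0.507, -0.2277, 0.0563]
eef_rot: [-3.127, -0.298, 0.002]
wrist_force: [-0.4, -0.0, 1.1]
finger_gap: 0.997
3.2667 [ 0.50699796 -0.22765279  0.05629192]
{'location': [0.6901, 0.4922], 'p': 0.83} [ 0.50494258 -0.23117459  0.054     ]
```

View pics/w2.png

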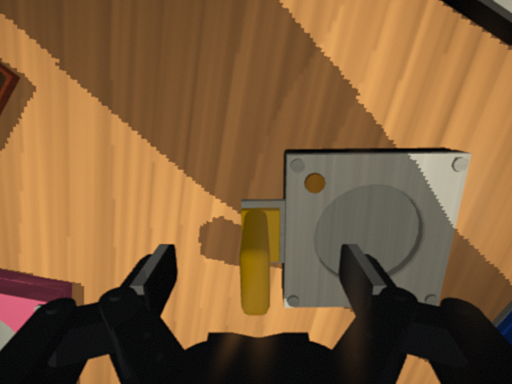

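The wrist view shows the yellow handle (about 257,265) centred between the open fingers (175 and 342) and square to them. Closing.

```bash
python3 -m jog '[0,0,0,0,0,0,-1, 0,0,0,0,0,0,-1, 0,0,0,0,0,0,-1, 0,0,0,0,0,0,-1, 0,0,0,0,0,0,-1, 0,0,0,0,0,0,-1, 0,0,0,0,0,0,-1, 0,0,0,0,0,0,-1, 0,0,0,0,0,0,-1, 0,0,0,0,0,0,-1]' 40
```

```text
clock: 4.2
tcp_pos: [0.5063, -0.2296, 0.0567]
eef_rot: [3.127, 0.297, -0.005]
wrist_force: [-5.3, -0.5, 4.4]
finger_gap: 0.158
```

```bash
python3 -m jog '[-0.0049,-0.00095,0,0,0,0,-1, -0.0049,-0.00095,0,0,0,0,-1, -0.0049,-0.00095,0,0,0,0,-1, -0.0049,-0.00095,0,0,0,0,-1, -0.0049,-0.00095,0,0,0,0,-1, -0.0049,-0.00095,0,0,0,0,-1, -0.0049,-0.00095,0,0,0,0,-1, 0,0,0,0,0,0,-1, 0,0,0,0,0,0,-1, 0,0,0,0,0,0,-1]'
python3 - <<'E'
from h import *
s=state();print(s["clock"],s["tcp_pos"])
cv2.imwrite("pics/w3.png",snapshot("wrist"))
E
```

```text
clock: 5.03
tcp_pos: [0.4734, -0.2363, 0.0566]
eef_rot: [3.127, 0.296, -0.0]
wrist_force: [-1.9, -2.5, 4.1]
finger_gap: 0.159
5.0333 [ 0.47337511 -0.23626123  0.05661267]
```

View pics/w3.png

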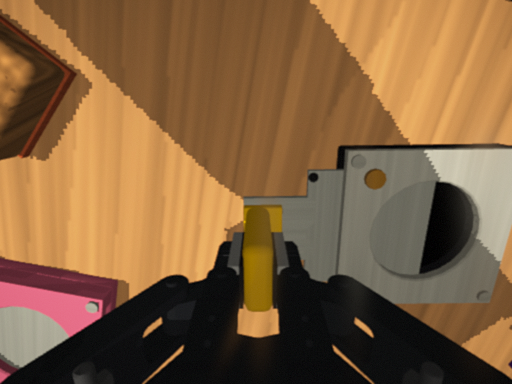

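The shutter has moved about 34 mm and the port is half uncovered. Now I'll release and lift.

```bash
python3 -m jog '[0,0,0,0,0,0,0, 0,0,0,0,0,0,0.5, 0,0,0,0,0,0,1, 0,0,0,0,0,0,1, 0,0,0,0,0,0,1, 0,0,0,0,0,0,1, 0,0,0,0,0,0,1, 0,0,0,0,0,0,1]'
python3 -m jog '[0,0,0.02,0,0,0,1, 0,0,0.035,0,0,0,1, 0,0,0.035,0,0,0,1, 0,0,0.035,0,0,0,1, 0,0,0.035,0,0,0,1, 0,0,0.03,0,0,0,1, 0,0,0,0,0,0,1, 0,0,0,0,0,0,1, 0,0,0,0,0,0,1]'
python3 - <<'E'
from h import *
s=state();print(s["clock"],s["tcp_pos"])
w=snapshot("wrist")
for r in place_of("wrist","yellow_grip")[:2]:
    p=atz(*ray("wrist",r["location"],s),.054);print(r,p,np.linalg.norm(p[:2]-[.5078,-.2290]))
a=snapshot("scene")
cv2.imwrite("pics/end.png",np.vstack([w,a])[:, :].copy() if 0 else cv2.resize(np.vstack([w,a]),None,fx=.78,fy=.78))
E
```

```text
clock: 5.75
tcp_pos: [0.4735, -0.2357, 0.0563]
eef_rot: [-3.127, -0.296, -0.0]
wrist_force: [-0.1, -0.6, 0.4]
finger_gap: 1.003
clock: 6.5
tcp_pos: [0.4734, -0.2358, 0.2459]
eef_rot: [-3.127, -0.296, 0.0]
wrist_force: [-0.4, 1.1, 0.2]
finger_gap: 1.002
6.5 [ 0.47340059 -0.23577667  0.24585671]
{'location': [0.4539, 0.4986], 'p': 0.86} [ 0.47109854 -0.23795676  0.054     ] 0.03777857475336281
```

View pics/end.png

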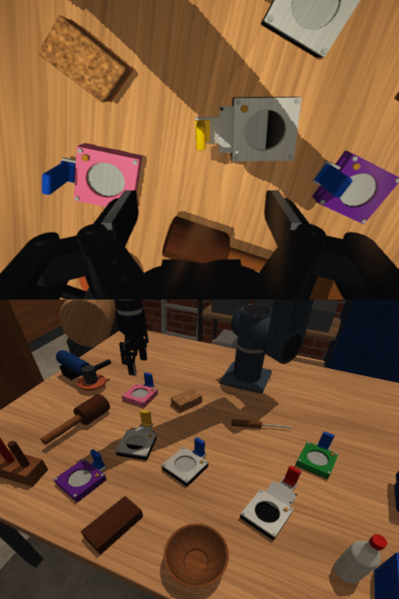

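The pictures show the yellow port half open, with its handle at about (201,133) in the top view. Blue is still closed and red still fully open, and the gripper is clear.

```bash
python3 -c "
from bench import *
print(sign_off())"
```

```text
the job is handed in; nothing more can be done
None
```

I opened the yellow dust inlet to its middle stop and handed the job in at about 6.6 s, against the 29 s limit. I gripped the handle across its thickness, pulled it out along the shutter's axis (11° off world x), released it and lifted clear.

- **Yellow:** the gripper's own travel during the pull was about 34 mm. After release, the wrist camera put the handle 38 mm from where it started. Both are within 10 mm of the 35 mm target. The wrist picture shows the port half uncovered.
- **Blue and red:** in the last scene picture the blue inlet is still closed and the red one still fully open. I checked these by eye only and did not measure them.
- **Robot:** it ended with the gripper open, about 0.19 m above the height it gripped at, touching nothing. The highest force reading at the end of a move was about 7 N.

No check failed; the 4 mm between the two yellow figures is the only disagreement, and it is within camera error.

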